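Swap the failed cells of a battery module and refit its terminal cover

ROBOT

A 7-joint arm with a two-finger parallel gripper is mounted at the origin on a cart in front of the work surface, level with it; the furniture and walls round the work are solid. World frame = base frame: x ahead of the robot, y to its left, z up, the work surface at z = 0. Lengths are in m, angles in rad, forces in N, time in s.
With the tool pointing down it reaches from about 0.4 to 0.9 m from the base axis. Payload 5.5 kg.
Tool frame: the origin (TCP) lies midway between the tips of the shut fingers; the grasp point (between the pads) lies 19 mm behind it (env.grasp_offset is the distance from the TCP to the grasp point, in m); z points along the fingers, y is the line along which they close (so a half turn about z gives the same grasp; the last joint's range is limited). The gripper opens to 92 mm and grips with 3 to 60 N. Pads are 19 mm wide; open, the fingers measure 130 mm over their backs; the gripper's body (75 mm by 190 mm) begins 47 mm behind the grasp point.
Start: joints at [1.53, 0.501, -0.427, 1.55, 0.221, 1.138, -0.21], TCP at [0.194, -0.62, 0.227] pointing down, gripper open.
Joint ranges: [-2.88, 2.88], [-0.31, 2.03], [-1.54, 1.56], [0.2, 2.42], [-1.41, 4.55], [0.19, 2.02], [-2.57, 2.57]. Speed limits (rad/s): [2.57, 2.57, 3.14, 3.14, 3.14, 3.14, 3.14].

INTERFACE

Orientations are given as [roll, pitch, yaw] about the fixed x, y, z axes, in that order (R = Rz(yaw) Ry(pitch) Rx(roll)).
In Python, from plant import env, optics gives the robot as it stands. Calls block until the motion is done:
- env.reach(position, orientation): joint-space move of the TCP to a pose.
- env.move_linear(position, orientation=None, rate=0.15, stop_force=None): straight line of the TCP; orientation=None keeps the orientation; rate is the mean speed in m/s. With stop_force (N) it stops when the force on the tool has changed by that much, and returns True; else False.
- env.goto_joints(angles): joint-space move.
- env.grip(opening, force=None): opening from 0.0 (shut) to 1.0 (fully open); force is the grip in N (None keeps the last); returns when the fingers have stopped.
- env.pause(seconds).
- env.solve_ik(position, orientation): joint angles nearest the present ones, or None.
- optics.get_image(name): name is "scene" or "side" or "wrist"; returns the picture (400x640x3 uint8, red, green, blue); there is no depth.
- optics.camera_params(name): a dict with "camera_matrix" (3x3 intrinsics, pixels), "xyz" and "rotation" of the camera in the world. Camera axes: x right, y up, looking along -z (the intrinsics and any distortion apply to the point x, -y, -z); pixel columns grow to the right and rows downward; lengths in m; the calibration is good to about 2 mm. A picture is of the moment at which its call begins: read the wrist's pose just before it. camera_params takes no time and is no camera call; for the wrist camera it gives the pose at the moment of the call.
A pose or a line that the arm cannot do raises env.Unreachable and nothing moves.
- env.hand_in(): hands the job in; it is judged then, once.
Readings, each from a call of its own:
- env.read_time(): time.
- env.read_qpos(): joint angles.
- env.read_dq(): joint speeds.
- env.read_joint_efforts(): joint torques, N m.
- env.read_tool_pos(): TCP position.
- env.read_tcp_rot(): TCP orientation.
- env.read_ft_force(): force on the tool from outside, world axes, zero at the start.
- env.read_wrist_torque(): the same for the moment, N m.
- env.read_grip_width(): opening from 0.0 (shut) to 1.0 (fully open).
- env.read_grip_force(): force on a finger pad.
Only numpy, scipy, OpenCV 4.12 (cv2) and the standard library are available. Lean on these libraries where they do the work, as an engineer would, in place of code of your own. Each camera call takes 0.05 s, during which the arm holds its last target. There are 200 camera calls.

TASK

Two of the three cells in the grey module frame failed their test and carry a strip of yellow tape: stand them in the red reject tray, one in each bay, and leave the good cell in its pocket. Put the two new cells from the black supply tray into the emptied pockets, fully down and with the red terminal toward the frame's red block, then set the orange terminal cover squarely down over the three cells until it rests on their tops. Keep the cells upright throughout and set everything down, never drop it.

Things in the scene. Friction and masses are not known exactly. Their poses are not given: they have to be found in the camera images.
- failed_1: failed cell, as kept_cell but marked with an 18 mm strip of yellow tape over the middle of its top and 60 mm down both broad faces; at the start in one of the frame's pockets
- failed_2: the other failed cell, exactly like failed_1 (yellow tape), in another pocket of the frame at the start
- kept_cell: good battery cell (no tape) in a pocket; stays there. All cells: blue box 70 (x) x 33 (y) x 118 mm, 0.28 kg (x 0.8 to 1.25); two 12 mm studs on top, to 124 mm, at x = +22.5 mm (red washer, positive) and -22.5 mm (black washer). Origin: centre of underside, z up. Grasp across the 33 mm (y), about 95 mm above the underside
- new_1: new cell without tape, same sizes and axes as kept_cell, standing in the supply tray, turned anyhow
- new_2: the other new cell, like new_1, in the supply tray 120 mm from it, turned anyhow
- cover: loose orange terminal cover: channel 262 (x) x 53 (y) x 26 mm, open below, walls 3 mm (inside 256 x 47), 0.15 kg, same either way round; ledges inside, 16 mm above its rim, rest on the cell tops. Grasp across y the 14 mm wide rib on top (70 long, 26 to 52 mm up). Origin: centre of the lower rim; 0 above the bench at the start, 112 mm when on
- frame: fixed grey frame, 268 (x) x 69 (y) mm, on a 350 x 90 x 6 mm plate. Three pockets at x = -84, 0, +84 mm, y = 0, each 76 (x) x 39 (y) mm with a 4 mm lead-in chamfer; floor 10 mm, rim 56 mm above the bench. A cell stands lengthwise along x, 3 mm free all round. Black terminal block at the -x end, red at the +x end, tops 47 mm high. Origin: centre of underside, on the bench
- red_block: the frame's red (positive) terminal block, 22 x 40 x 26 mm with a brass stud, fixed to the frame 146 mm from its centre along its +x. Every cell in the frame has its red washer toward this end. Origin: centre of its underside
- reject_tray: fixed red open tray, 224 (x) x 122 (y) mm over the lip, 40 mm high, with a cross wall in the middle: two bays about 102 (x) x 106 (y) mm, centred at x = -53 and +53 mm, y = 0. Rubber floor 7 mm above the bench. Origin: centre of the underside
- supply_tray: fixed shallow black tray, 250 (x) x 124 (y) mm, rim 16 mm high, grey floor 6 mm above the bench, in which the two new cells stand at x = about -60 and +60 mm. Origin: centre of the underside
Things that resemble listed ones, but are neither listed nor needed, are in the scene too. What is shaped like the new_1 but green or purple is not meant. Leave any pink or purple look-alike of the new_2 alone.

How it is judged:
By the outcome, as a careful person would: the job done as asked, in the order asked, and still so for the second after the job is handed in, with the robot touching nothing.
It also fails if it takes over 128 s, if anything falls off the work surface, if the arm or the gripper's body presses on something with over 40 N, if the wrist force passes 120 N, or if a joint passes its speed limit or range.

## Working session

There is one attempt and no reset: what is moved stays moved. The work goes in short steps, each a Python script; the robot and the scene stay as the last script left them, time stands still between calls to the robot, and variables do not carry over. Pictures are saved under pics/ and viewed, at most 14 in all, crops included, and the job is handed in when it is done.

```bash
ls; mkdir -p pics; python3 - <<'E'
from plant import env, optics
import cv2, numpy as np
for n in ["scene","side"]:
    im=optics.get_image(n); cv2.imwrite(f"pics/{n}0.png",im[:,:,::-1])
    p=optics.camera_params(n); print(n,{k:np.round(v,4).tolist() if not isinstance(v,str) else v for k,v in p.items()})
print(env.read_time(),env.grasp_offset,env.read_tcp_rot())
E
```

```text
pics
scene {'camera_matrix': [[410.8816, 0.0, 319.9825], [0.0, 410.8816, 198.8758], [0.0, 0.0, 1.0]], 'xyz': [0.058, 0.7714, 0.9446], 'rotation': [0.839, -0.0004, -2.6449]}
side {'camera_matrix': [[475.8799, 0.0, 313.5991], [0.0, 475.8799, 199.5131], [0.0, 0.0, 1.0]], 'xyz': [-0.1498, -1.3866, 0.7156], 'rotation': [1.1262, -0.0095, -0.4808]}
0.1 0.0188 [-3.13982364e+00 -7.42914418e-05  3.03806675e-01]
```

View pics/scene0.png

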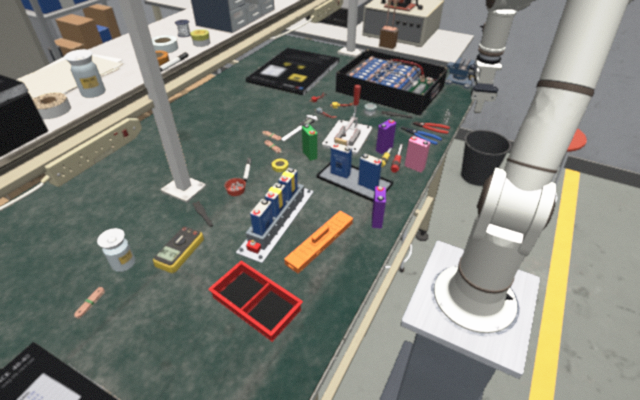

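View pics/side0.png

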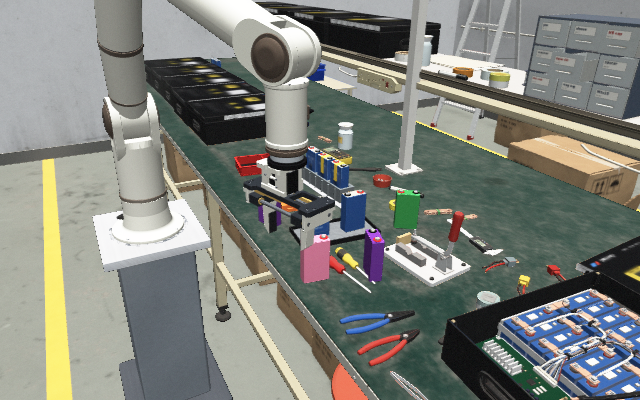

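The scene shows the frame with the red block at about (254,246), the reject tray (256,299), the cover (320,240) and the supply tray (355,181). The pink, purple and green cells are decoys. I'll get coarse positions from these, then take wrist views.

```bash
cat > h.py <<'E'
from plant import env, optics
import numpy as np, cv2
from scipy.spatial.transform import Rotation as R
def cam(n):
    p=optics.camera_params(n); r=np.array(p["rotation"],float)
    M=r if r.shape==(3,3) else R.from_euler("xyz",r).as_matrix()
    return np.array(p["camera_matrix"]),np.array(p["xyz"]),M
def ray(c,uv):
    K,t,M=c; uv=np.atleast_2d(np.array(uv,float))
    d=np.c_[(uv[:,0]-K[0,2])/K[0,0],-(uv[:,1]-K[1,2])/K[1,1],-np.ones(len(uv))]
    return t,d@M.T
def plane(c,uv,z):
    t,d=ray(c,uv); return (t+d*((z-t[2])/d[:,2])[:,None])[:,:2]
def proj(c,P):
    K,t,M=c; q=(np.atleast_2d(P)-t)@M
    return np.c_[K[0,2]+K[0,0]*q[:,0]/-q[:,2],K[1,2]+K[1,1]*q[:,1]/q[:,2]]
def shot(n,name=None):
    c=cam(n); im=optics.get_image(n)
    if name: cv2.imwrite(f"pics/{name}.png",im[:,:,::-1])
    return c,im
E
python3 - <<'E'
from h import *
c=cam("scene")
for n,uv,z in [("frameA",(254,246),.047),("frameB",(303,187),.01),("cellr",(262,208),.118),("cellm",(275,190),.118),("cellb",(290,174),.118),("rej",(256,299),.04),("cov",(320,240),.026),("sup",(355,181),.01),("n1",(341,152),.118),("n2",(371,158),.118),("post",(183,188),0),("purp",(379,190),.118),("pink",(418,140),.118),("purp2",(387,122),.118),("fixture",(347,135),0.02),("green",(309,127),.118)]:
    print(n,plane(c,uv,z).round(3))
w=cam("wrist"); print(w, env.read_tool_pos())
E
```

```text
frameA [[0.605 0.164]]
frameB [[ 0.636 -0.17 ]]
cellr [[0.627 0.079]]
cellm [[ 0.638 -0.008]]
cellb [[ 0.639 -0.097]]
rej [[0.498 0.306]]
cov [[0.457 0.035]]
sup [[ 0.489 -0.287]]
n1 [[ 0.548 -0.285]]
n2 [[ 0.443 -0.302]]
post [[1.013 0.027]]
purp [[ 0.356 -0.161]]
pink [[ 0.338 -0.483]]
purp2 [[ 0.481 -0.544]]
fixture [[ 0.637 -0.528]]
green [[ 0.724 -0.372]]
(array([[330.96298738,   0.        , 309.25285406],
       [  0.        , 330.96298738, 195.23654804],
       [  0.        ,   0.        ,   1.        ]]), array([ 0.26683163, -0.59673485,  0.38293759]), array([[ 0.30028171,  0.91718627,  0.26191648],
       [-0.95384667,  0.2895227 ,  0.07970655],
       [-0.00272502, -0.27376258,  0.96179344]])) [ 0.19419244 -0.61964239  0.22578461]
```

```bash
python3 - <<'E'
from h import *
p=env.read_tool_pos()
env.move_linear([p[0],p[1],.38],rate=.3)
env.reach([.45,-.27,.40],[np.pi,0,0]); env.pause(.3); c,im=shot("wrist","w_sup"); np.save("c_sup.npy",np.array(c,dtype=object),allow_pickle=True)
env.reach([.48,.12,.42],[np.pi,0,0]); env.pause(.3); c,im=shot("wrist","w_fr"); np.save("c_fr.npy",np.array(c,dtype=object),allow_pickle=True)
print(env.read_time(),env.read_qpos())
E
```

```text
Traceback (most recent call last):
ValueError: could not broadcast input array from shape (3,3) into shape (3,)
```

View pics/w_sup.png

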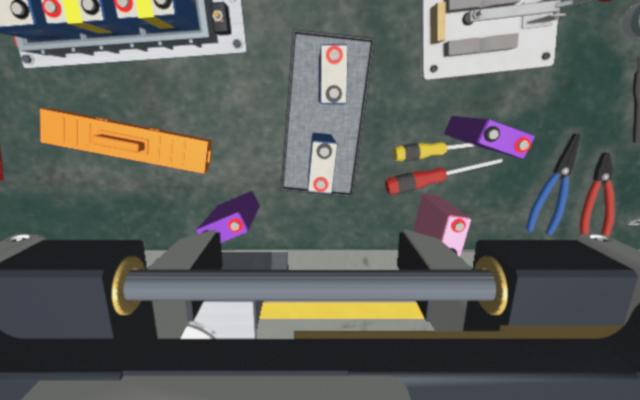

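The wrist view shows two new cells in the supply tray: tops at (333,73), red end up (+x), and (322,166), red end down. The purple and pink decoys are nearby, and the cover is at (125,140). Next is the frame view.

```bash
cat >> h.py <<'E'
import pickle
def snap(name):
    env.pause(.25); c,im=shot("wrist",name); pickle.dump((c,im),open(name+".pkl","wb")); return c,im
E
python3 - <<'E'
from h import *
snap("w_sup")
env.reach([.42,.12,.42],[np.pi,0,0]); snap("w_fr")
print(env.read_time(),env.read_qpos())
E
```

```text
4.7583 [ 0.99794274 -0.09095444 -1.22870294  1.74558304 -0.08723908  1.42722625
 -1.78885954]
```

View pics/w_fr.png

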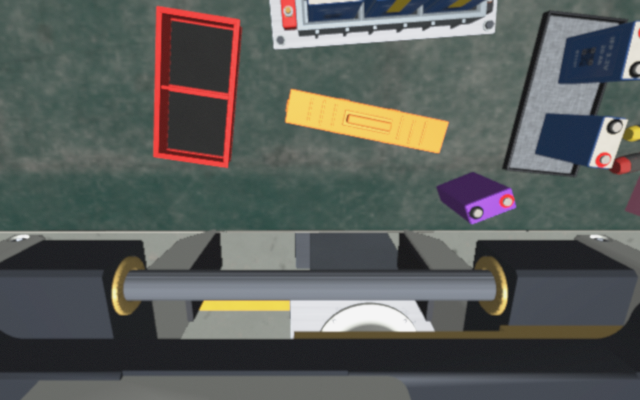

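The frame view shows the reject tray at (197,87) and the cover at (367,121), but the frame is cut off at the top. I'll move the camera forward and measure.

```bash
python3 - <<'E'
from h import *
env.reach([.57,.06,.40],[np.pi,0,0]); snap("w_fr2")
print(env.read_time())
def masks(im):
    h=cv2.cvtColor(im,cv2.COLOR_RGB2HSV)
    red=(((h[...,0]<8)|(h[...,0]>172))&(h[...,1]>120)&(h[...,2]>100))
    org=((h[...,0]>=9)&(h[...,0]<22)&(h[...,1]>130)&(h[...,2]>150))
    yel=((h[...,0]>=23)&(h[...,0]<35)&(h[...,1]>130)&(h[...,2]>130))
    for m in (red,org,yel): m[225:]=False
    return dict(red=red,org=org,yel=yel)
for n in ["w_sup","w_fr","w_fr2"]:
    c,im=pickle.load(open(n+".pkl","rb"))
    for k,m in masks(im).items():
        N,L,S,C=cv2.connectedComponentsWithStats(m.astype(np.uint8))
        for i in range(1,N):
            if S[i,4]>40: print(n,k,S[i].tolist(),C[i].round(1),"z.12",plane(c,C[i],.12).round(4)[0],"z.04",plane(c,C[i],.04).round(4)[0])
E
```

```text
5.925
w_sup red [43, 0, 19, 17, 149] [53.2  8.6] z.12 [0.6308 0.035 ] z.04 [0.6499 0.0907]
w_sup red [115, 0, 18, 12, 109] [124.6   5.9] z.12 [ 0.6336 -0.05  ] z.04 [ 0.6534 -0.01  ]
w_sup red [327, 46, 16, 18, 117] [334.2  54.2] z.12 [ 0.581  -0.2989] z.04 [ 0.591  -0.3043]
w_sup red [515, 138, 17, 15, 96] [522.3 145. ] z.12 [ 0.4705 -0.5487] z.04 [ 0.4603 -0.5999]
w_sup red [0, 158, 3, 22, 42] [  0.6 170.6] z.12 [0.4351 0.1472] z.04 [0.4185 0.2233]
w_sup red [413, 168, 34, 21, 434] [429.4 177.1] z.12 [ 0.4271 -0.4309] z.04 [ 0.409  -0.4605]
w_sup red [387, 177, 12, 18, 166] [392.8 185.6] z.12 [ 0.4152 -0.3823] z.04 [ 0.3949 -0.403 ]
w_sup red [314, 178, 14, 14, 84] [320.5 184.1] z.12 [ 0.4171 -0.2839] z.04 [ 0.3972 -0.2866]
w_sup red [581, 181, 20, 44, 346] [589.8 203.2] z.12 [ 0.3905 -0.656 ] z.04 [ 0.3657 -0.7269]
w_sup red [604, 181, 10, 44, 342] [609.1 203.6] z.12 [ 0.39   -0.6828] z.04 [ 0.3651 -0.7586]
w_sup red [452, 219, 14, 6, 49] [458.2 221.5] z.12 [ 0.3633 -0.4778] z.04 [ 0.3335 -0.516 ]
w_sup org [40, 108, 171, 66, 5637] [123.4 140.7] z.12 [ 0.4754 -0.0244] z.04 [0.4661
[... 1935 characters left out ...]
85] [250.9 124.4] z.12 [0.6163 0.1371] z.04 [0.6111 0.1509]
w_fr2 red [575, 146, 16, 15, 99] [580.9 152.4] z.12 [ 0.5808 -0.3   ] z.04 [ 0.5691 -0.366 ]
w_fr2 org [251, 183, 156, 42, 3924] [319. 208.] z.12 [0.5025 0.0476] z.04 [0.4765 0.045 ]
w_fr2 yel [123, 0, 93, 9, 359] [161.8   3. ] z.12 [0.7569 0.236 ] z.04 [0.7773 0.2677]
w_fr2 yel [491, 0, 42, 32, 606] [509.8  15.9] z.12 [ 0.7441 -0.1781] z.04 [ 0.7622 -0.2219]
w_fr2 yel [414, 93, 13, 28, 303] [419.5 107.1] z.12 [ 0.6385 -0.0798] z.04 [ 0.6374 -0.1057]
w_fr2 yel [603, 212, 25, 13, 243] [614.9 217.5] z.12 [ 0.4891 -0.3686] z.04 [ 0.4607 -0.4471]
w_fr2 yel [581, 216, 12, 9, 84] [586.4 220.2] z.12 [ 0.4852 -0.3294] z.04 [ 0.456  -0.4007]
```

View pics/w_fr2.png

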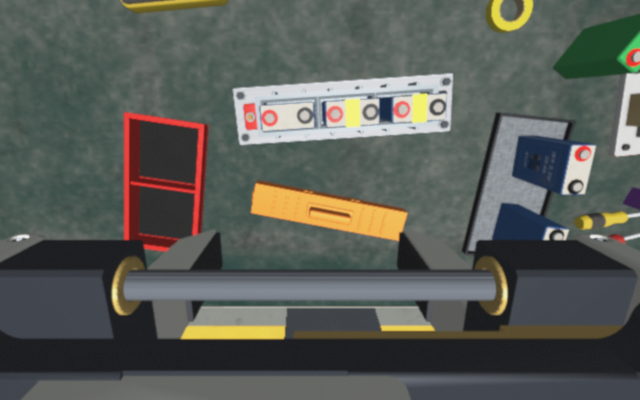

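The frame's red block is at (250,116) and the kept cell is next to it. The taped cells are in the middle and far pockets, with red washers at (269,117), (333,114) and (400,109). I'll take closer views of the frame and supply tray for precision, and check IK.

```bash
cat >> h.py <<'E'
def reds(c,im,z=.12,amin=30):
    h=cv2.cvtColor(im,cv2.COLOR_RGB2HSV)
    m=(((h[...,0]<8)|(h[...,0]>172))&(h[...,1]>120)&(h[...,2]>100)); m[228:]=0
    N,L,S,C=cv2.connectedComponentsWithStats(m.astype(np.uint8))
    return [(S[i].tolist(),plane(c,[S[i][0]+(S[i][2]-1)/2,S[i][1]+(S[i][3]-1)/2],z)[0].round(4)) for i in range(1,N) if S[i,4]>amin]
E
python3 - <<'E'
from h import *
psi=.064
f=np.array([.632,.0072]); t=f-.055*np.array([np.cos(psi),np.sin(psi)])
env.reach([*t,.27],[np.pi,0,psi]); c,im=snap("w_fr3")
for x in reds(c,im): print("fr",x)
env.reach([.44,-.29,.29],[np.pi,0,0]); c,im=snap("w_sup2")
for x in reds(c,im): print("sup",x)
c,im=pickle.load(open("w_fr.pkl","rb"))
h=cv2.cvtColor(im,cv2.COLOR_RGB2HSV); m=((h[...,0]<8)|(h[...,0]>172))&(h[...,1]>120)&(h[...,2]>100); m[:,:140]=0;m[:,250:]=0;m[228:]=0
r=cv2.minAreaRect(np.argwhere(m)[:,::-1].astype(np.float32)); print("tray",plane(c,cv2.boxPoints(r),.04).round(3).tolist())
m=(h[...,0]>=9)&(h[...,0]<35)&(h[...,1]>130)&(h[...,2]>130); m[:,:270]=0;m[:,470:]=0;m[:70]=0;m[228:]=0
r=cv2.minAreaRect(np.argwhere(m)[:,::-1].astype(np.float32)); b=plane(c,cv2.boxPoints(r),.026); print("cover",b.round(3).tolist(),b.mean(0))
def ik(n,p,y):
    q=env.solve_ik(p,[np.pi,0,y]); print(n,round(y,2),None if q is None else np.round(q,2))
for n,x,y in [("f1",.632,.007),("f2",.637,-.077),("r1",.55,.3),("r2",.45,.3),("cov",.632,.007),("s1",.56,-.3),("s2",.44,-.29)]:
    for a in (1.63,-1.51) if n[0]!="s" else (0,np.pi,-3.14): ik(n,[x,y,.1],a)
print(env.read_time())
E
```

```text
fr ([16, 104, 110, 124, 3403], array([0.5803, 0.2331]))
fr ([179, 104, 11, 13, 57], array([0.6386, 0.1239]))
fr ([181, 115, 26, 24, 276], array([0.6245, 0.1157]))
fr ([276, 116, 23, 23, 234], array([0.6297, 0.0301]))
fr ([370, 116, 23, 23, 219], array([ 0.6355, -0.056 ]))
fr ([128, 127, 9, 101, 216], array([0.573 , 0.1758]))
fr ([615, 193, 22, 20, 192], array([ 0.5794, -0.303 ]))
sup ([312, 14, 23, 26, 255], array([ 0.581 , -0.2993]))
sup ([564, 141, 21, 20, 178], array([ 0.4705, -0.5491]))
sup ([424, 178, 42, 26, 674], array([ 0.429 , -0.4259]))
sup ([391, 189, 16, 21, 254], array([ 0.4198, -0.3796]))
sup ([297, 193, 19, 19, 168], array([ 0.4161, -0.2842]))
sup ([634, 212, 6, 16, 56], array([ 0.3984, -0.6306]))
tray [[0.403, 0.394], [0.629, 0.343], [0.62, 0.218], [0.391, 0.252]]
cover [[0.464, 0.165], [0.517, 0.152], [0.466, -0.105], [0.409, -0.1]] [0.46393387 0.02816797]
f1 1.63 [ 0.75  1.06 -1.34  1.68  1.07  1.32 -0.74]
f1 -1.51 [-0.78  0.9   1.13  1.73 -0.91  1.12 -2.44]
f2 1.63 [ 0.88  1.11 -1.38  1.65  1.12  1.37 -0.62]
f2 -1.51 [-0.53  0.78  0.9   1.7  -0.71  1.02 -2.45]
r1 1.63 [ 0.07  0.75 -0.89  1.7   0.67  1.02 -0.99]
r1 -1.51 [ 0.26  1.03 -1.31  1.69  1.04  1.28  1.93]
r2 1.63 [ 0.12  0.67 -1.01  1.92  0.7   0.96 -1.16]
r2 -1.51 [ 0.27  0.9  -1.3   1.91  0.97  1.16  1.79]
cov 1.63 [ 0.75  1.06 -1.34  1.68  1.07  1.32 -0.74]
cov -1.51 [-0.78  0.9   1.13  1.73 -0.91  1.12 -2.44]
s1 0 [ 1.16  0.88 -1.1   1.67  0.86  1.14 -1.74]
s1 3.14 [ 1.28  1.19 -1.48  1.67  1.2   1.45  1.22]
s1 -3.14 [ 1.24  1.04 -1.31  1.67  1.05  1.29  1.29]
s2 0 [ 1.42  0.8  -1.22  1.95  0.87  1.06 -1.76]
s2 3.14 [ 1.51  1.12 -1.52  1.94  1.16  1.37  1.19]
s2 -3.14 [ 1.46  0.87 -1.3   1.95  0.95  1.13  1.33]
8.3833
```

View pics/w_fr3.png

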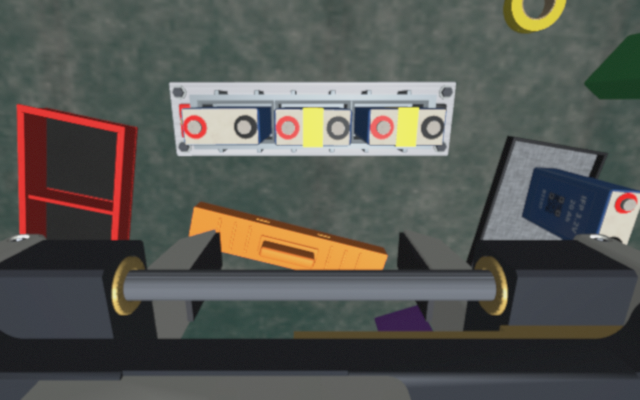

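View pics/w_sup2.png

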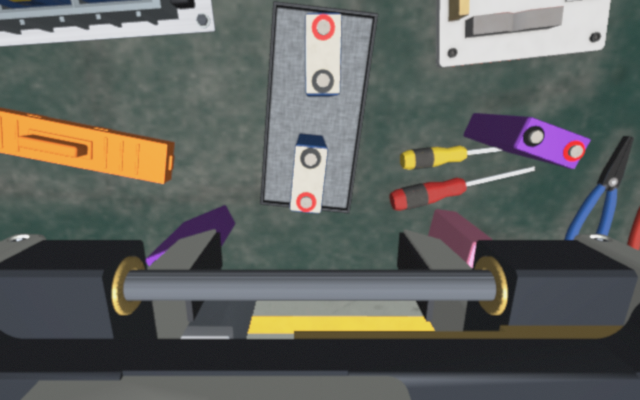

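The close frame view shows the plate with corners near (170,83), (461,83), (449,155) and (178,156), and all cells with red to the left. In the supply view the cell tops are at (323,54), red up, and (308,173), red down. I'll refine these by unprojecting contours onto their planes.

```bash
cat >> h.py <<'E'
def rect(c,mask,seed,z,k=3):
    m=cv2.morphologyEx(mask.astype(np.uint8),cv2.MORPH_CLOSE,np.ones((k,k)))
    N,L,S,C=cv2.connectedComponentsWithStats(m); l=L[seed[1],seed[0]]
    if l==0: return None
    ct=max(cv2.findContours((L==l).astype(np.uint8),cv2.RETR_EXTERNAL,cv2.CHAIN_APPROX_NONE)[0],key=len)[:,0]
    P=plane(c,ct,z).astype(np.float32); (cx,cy),(w,h),a=cv2.minAreaRect(P*1000)
    if w<h: w,h,a=h,w,a+90
    return np.array([cx/1000,cy/1000]),(round(w,1),round(h,1)),round(np.radians(a),4)
def white(im):
    h=cv2.cvtColor(im,cv2.COLOR_RGB2HSV); m=(h[...,1]<45)&(h[...,2]>140); return m
E
python3 - <<'E'
from h import *
c,im=pickle.load(open("w_fr3.pkl","rb")); m=white(im); m[235:]=0
for s in [(320,87),(300,151),(250,151)]: print("plate",rect(c,m,s,.006))
print("plate hsv",cv2.cvtColor(im,cv2.COLOR_RGB2HSV)[[87,151,60],[230,310,300]].tolist())
h=cv2.cvtColor(im,cv2.COLOR_RGB2HSV)
for n in ["w_sup2","w_sup"]:
    c,im=pickle.load(open(n+".pkl","rb")); h=cv2.cvtColor(im,cv2.COLOR_RGB2HSV)
    m=(h[...,1]<60)&(h[...,2]>165); 
    for s in ([(323,55),(308,180)] if n=="w_sup2" else [(333,74),(322,168)]): print("cell",n,rect(c,m,s,.118,9), h[s[1],s[0]])
# black washers
for n,uvs in {"w_sup2":[(323,27),(323,80.5),(306.5,202.5),(311,158.5)],"w_sup":[(334.5,54.5),(334,93),(320.5,184.5),(324,151.5)]}.items():
    c,_=pickle.load(open(n+".pkl","rb")); print(n,plane(c,uvs,.12).round(4).tolist())
c,_=pickle.load(open("w_fr3.pkl","rb")); print("frame blacks",plane(c,[(245,126.5),(339,127),(433,127)],.12).round(4).tolist())
c,im=pickle.load(open("w_fr.pkl","rb"));h=cv2.cvtColor(im,cv2.COLOR_RGB2HSV); m=((h[...,0]<8)|(h[...,0]>172))&(h[...,1]>120)&(h[...,2]>100); m[:,:140]=0;m[:,250:]=0;m[228:]=0
print("tray",rect(c,m,(200,90),.04,5)); print("corners",plane(c,[(157,7),(241,19),(229,167),(153,158)],.04).round(3).tolist())
E
```

```text
plate (array([0.63229095, 0.00656831]), (348.7, 88.9), np.float64(1.6374))
plate (array([0.63229095, 0.00656831]), (348.7, 88.9), np.float64(1.6374))
plate (array([0.63229095, 0.00656831]), (348.7, 88.9), np.float64(1.6374))
plate hsv [[111, 9, 208], [114, 6, 217], [69, 27, 94]]
cell w_sup2 (array([ 0.55757721, -0.30196234]), (78.7, 62.8), np.float64(2.7309)) [ 23  15 228]
cell w_sup2 (array([ 0.44649762, -0.28565948]), (82.9, 77.7), np.float64(3.0232)) [ 21  16 229]
cell w_sup (array([ 0.55810876, -0.29999084]), (67.3, 31.4), np.float64(0.0117)) [ 24  16 223]
cell w_sup (array([ 0.43965842, -0.28643964]), (67.7, 31.9), np.float64(3.0457)) [ 24  16 224]
w_sup2 [[0.5806, -0.2993], [0.5351, -0.3], [0.4156, -0.2847], [0.4615, -0.2891]]
w_sup [[0.5806, -0.2993], [0.5356, -0.2996], [0.4165, -0.2838], [0.4615, -0.288]]
frame blacks [[0.6276, 0.0686], [0.6329, -0.0175], [0.6386, -0.1035]]
tray (array([0.50976535, 0.29847626]), (224.5, 126.4), np.float64(2.993))
corners [[0.627, 0.342], [0.612, 0.221], [0.391, 0.253], [0.406, 0.377]]
```

Frame centre is (0.6323, 0.0066) with yaw 1.637, confirmed by the 348.7 × 88.9 mm plate fit. Next I'll move the failed cells.

```bash
cat >> h.py <<'E'
F=np.array([.6323,.0066]); FY=1.6374; fx=np.array([np.cos(FY),np.sin(FY)])
T=np.array([.510,.299]); TY=-.149; tx=np.array([np.cos(TY),np.sin(TY)])
H=.095-.0188; UP=.27
def o(y): return [np.pi,0,y]
def pick(xy,y,under,op=.65,f=35):
    env.grip(op); env.reach([*xy,UP],o(y)); env.move_linear([*xy,under+H],rate=.2)
    env.grip(0,force=f); print("grip w",round(env.read_grip_width(),3),"F",round(env.read_grip_force(),1))
    env.move_linear([*xy,UP],rate=.2); print("lifted w",round(env.read_grip_width(),3),"t",env.read_time())
def place(xy,y,under,op=.65,via=None,rim=None):
    if via is not None: env.reach([*via,UP],o(y))
    else: env.reach([*xy,UP],o(y))
    z0=under+H; env.move_linear([*xy,z0+(.058 if rim else .012)],rate=.2); env.pause(.2)
    s=env.move_linear([*xy,z0-.002],rate=.05,stop_force=6)
    z=env.read_tool_pos(); print("touch",s,"dz mm",round((z[2]-z0)*1e3,2),"F",np.round(env.read_ft_force(),1))
    return z[2]-z0
def release(op=.65):
    p=env.read_tool_pos(); env.grip(op); env.move_linear([p[0],p[1],UP],rate=.25); print("t",env.read_time())
E
python3 - <<'E'
from h import *
pick(F,FY,.010)
if place(T+.053*tx,TY+np.pi/2,.007)<.003: release()
E
```

```text
grip w 0.357 F 35.0
lifted w 0.352 t 13.1167
touch True dz mm -0.18 F [1.  0.9 3.6]
t 17.3333
```

```bash
python3 - <<'E'
from h import *
pick(F-.084*fx,FY,.010)
if place(T-.053*tx,TY+np.pi/2,.007)<.003: release()
env.reach([*(F-.06*np.array([np.cos(.064),np.sin(.064)])),.27],o(.064)); c,im=snap("w_mid"); print(env.read_time())
for x in reds(c,im,.131): print(x)
E
```

```text
grip w 0.357 F 35.0
lifted w 0.356 t 21.6417
touch True dz mm -0.27 F [-0.1 -0.4  3. ]
t 26.3
27.8333
([13, 98, 111, 130, 2727], array([0.5796, 0.2251]))
([178, 98, 10, 7, 33], array([0.6405, 0.1196]))
([180, 108, 25, 24, 278], array([0.6255, 0.1118]))
([126, 122, 10, 106, 242], array([0.5723, 0.1695]))
([618, 188, 22, 21, 197], array([ 0.5815, -0.2919]))
([16, 192, 9, 36, 285], array([0.5312, 0.2763]))
```

View pics/w_mid.png

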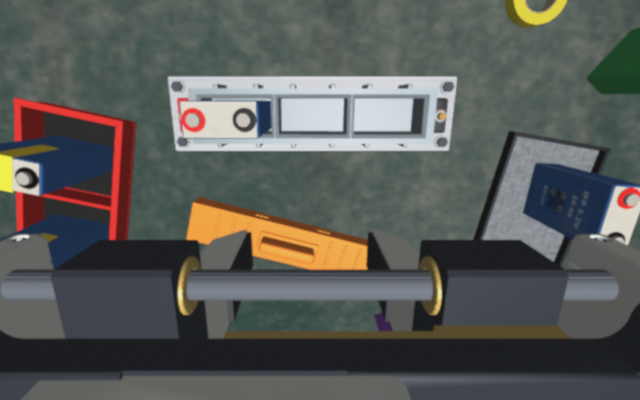

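Two pockets are empty, at (313,114) and (389,114), and both failed cells stand in the red tray on the left. I'll check the predicted pocket rims against the image edges, then move a new cell.

```bash
python3 - <<'E'
from h import *
c,im=pickle.load(open("w_mid.pkl","rb")); fy=np.array([-fx[1],fx[0]])
big=cv2.resize(im[65:165,150:480],None,fx=2.4,fy=2.4,interpolation=cv2.INTER_CUBIC)
for k in (0,-.084):
  for (w,h,z) in [(.042,.0235,.056),(.038,.0195,.010)]:
    P=[np.r_[F+(k+a*w)*fx+b*h*fy,z] for a,b in ((1,1),(1,-1),(-1,-1),(-1,1))]
    uv=proj(c,P); cv2.polylines(big,[((uv-[150,65]+.5)*2.4).astype(int)],True,(255,0,0) if z>.03 else (0,160,0),1)
cv2.imwrite("pics/ov.png",big[:,:,::-1])
E
```

```text
(no output)
```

View pics/ov.png

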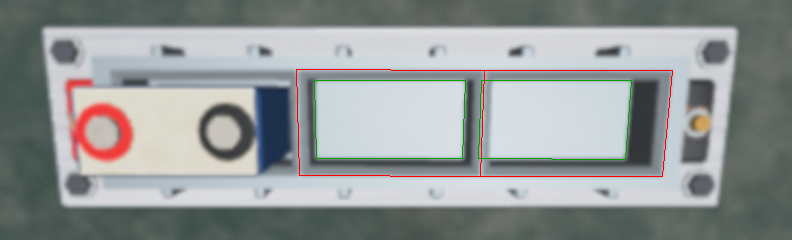

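The predicted rims and floors match the image to within about 1 mm. Now the first new cell.

```bash
python3 - <<'E'
from h import *
pick(np.array([.5575,-.2993]),.011,.006)
d=place(F-.084*fx,FY,.010,rim=True)
if d<.003: release(.6)
E
```

```text
grip w 0.358 F 35.0
lifted w 0.357 t 31.9417
touch True dz mm 0.35 F [ 0.3 -0.4  4.4]
t 36.4917
```

```bash
python3 - <<'E'
from h import *
pick(np.array([.4398,-.2863]),3.048,.006)
d=place(F,FY,.010,rim=True)
if d<.003: release(.6)
env.reach([*(F-.06*np.array([np.cos(.064),np.sin(.064)])),.30],o(.064)); c,im=snap("w_mid2")
for x in reds(c,im,.129): print(x)
env.reach([.40,.03,.30],o(0)); c,im=snap("w_cov"); print(env.read_time())
E
```

```text
grip w 0.358 F 35.0
lifted w 0.36 t 41.3
touch True dz mm 0.29 F [-0.9 -0.4  4. ]
t 46.4667
([33, 98, 103, 130, 2844], array([0.574 , 0.2305]))
([186, 99, 10, 12, 48], array([0.6374, 0.122 ]))
([274, 107, 21, 21, 191], array([0.6316, 0.0323]))
([366, 106, 20, 20, 172], array([ 0.6388, -0.0556]))
([187, 108, 26, 22, 251], array([0.6248, 0.1138]))
([135, 121, 11, 107, 236], array([0.5659, 0.1753]))
([0, 153, 14, 20, 141], array([0.5689, 0.3082]))
49.0667
```

View pics/w_mid2.png

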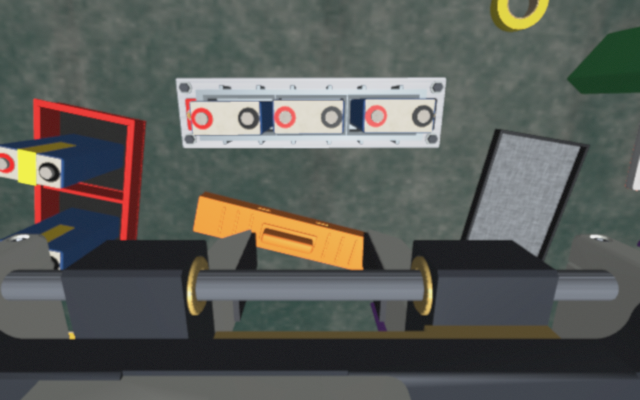

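View pics/w_cov.png

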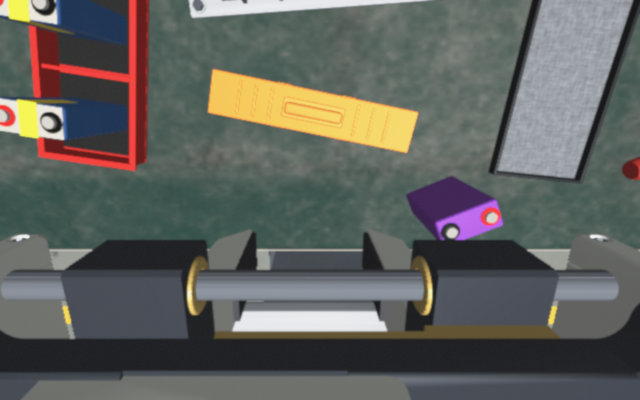

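All three cells are seated with red to the left; the tops run along row 117. The cover lies clear at (313,110), with its rib outline from (283,98) to (343,122). I'll measure the cover.

```bash
python3 - <<'E'
from h import *
c,im=pickle.load(open("w_cov.pkl","rb")); h=cv2.cvtColor(im,cv2.COLOR_RGB2HSV)
m=(h[...,0]>=8)&(h[...,0]<36)&(h[...,1]>110)&(h[...,2]>120); m[:60]=0; m[160:]=0; m[:,:195]=0
print("cover z.026",rect(c,m,(250,100),.026)); print("z.0",rect(c,m,(250,100),.0))
print("rib px",plane(c,[(283,98.5),(342,106),(343,123),(284,112),(313,110)],.052).round(4).tolist(), c[1])
xy,_,a=rect(c,m,(250,100),.026)
for y in (a,a-np.pi):
    for p in ([*xy,.04],[*xy,.27]):
        q=env.solve_ik(p,o(y)); print(y,None if q is None else q.round(2))
E
```

```text
cover z.026 (array([0.4638685 , 0.02776367]), (262.4, 55.5), np.float64(1.3744))
z.0 (array([0.46308154, 0.02758037]), (278.3, 58.8), np.float64(1.3744))
rib px [[0.4795, 0.0627], [0.4711, -0.0068], [0.4514, -0.0086], [0.4641, 0.0619], [0.4664, 0.0274]] [0.4769166  0.03080332 0.4571017 ]
1.3744 [ 0.36  0.51 -0.57  2.13  0.47  0.63 -0.73]
1.3744 [ 0.46  0.13 -0.62  1.94  0.08  1.1  -0.39]
-1.767192653589793 [-0.98  0.79  1.13  2.17 -1.01  0.87 -2.55]
-1.767192653589793 [ 1.    0.29 -1.28  1.93  0.31  1.15  2.54]
```

```bash
python3 - <<'E'
from h import *
g=np.array([.465,.0277]); y=1.3744
env.grip(.5); env.reach([*g,.15],o(y)); env.move_linear([*g,.05],rate=.15); env.pause(.15)
s=env.move_linear([*g,.029],rate=.05,stop_force=5); z=env.read_tool_pos()[2]; print(s,z)
env.grip(0,force=35); print(env.read_grip_width(),env.read_grip_force())
env.move_linear([*g,.24],rate=.15); print("w",env.read_grip_width(),env.read_time())
env.reach([*F,.24],o(FY)); env.move_linear([*F,.165],rate=.12); env.pause(.3)
s=env.move_linear([*F,z+.110],rate=.03,stop_force=6); p=env.read_tool_pos(); print("touch",s,"rim z",p[2]-z,env.read_ft_force().round(1),env.read_time())
c,im=shot("side","side_cov")
cv2.imwrite("pics/side_cov.png",cv2.resize(im[100:250,220:420],None,fx=4,fy=4,interpolation=cv2.INTER_CUBIC)[:,:,::-1])
E
```

```text
False 0.0286126889617047
0.14846535513868375 35.00071585178375
w 0.14897708032420423 54.25
touch True rim z 0.1124780887192413 [ 0.4 -0.7  4.4] 56.7833
```

View pics/side_cov.png

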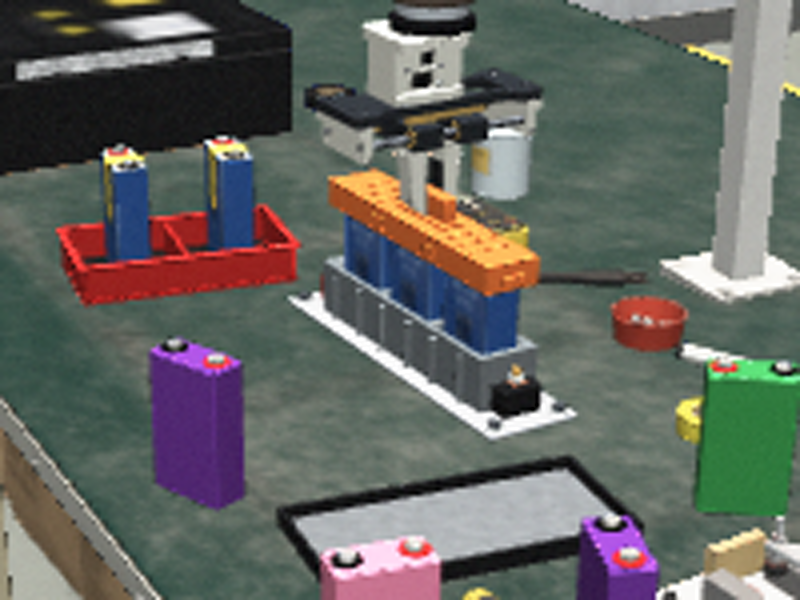

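The cover sits level over the three cells, with its rim 112 mm up, and both rejects stand in their bays. I'll release, back off and check the cover's height and square.

```bash
python3 - <<'E'
from h import *
p=env.read_tool_pos()
env.grip(.45); env.move_linear([p[0],p[1],.27],rate=.2)
env.reach([*(F-.07*np.array([np.cos(.064),np.sin(.064)])),.36],o(.064)); c,im=snap("w_end")
h=cv2.cvtColor(im,cv2.COLOR_RGB2HSV); m=(h[...,0]>=8)&(h[...,0]<36)&(h[...,1]>110)&(h[...,2]>120); m[225:]=0
uv=proj(c,[[*(F+.09*fx),.138]])[0].astype(int); print(rect(c,m,uv,.138)); print(env.read_time())
E
```

```text
(array([0.63435205, 0.00583051]), (262.0, 53.2), np.float64(1.6364))
59.875
```

View pics/w_end.png

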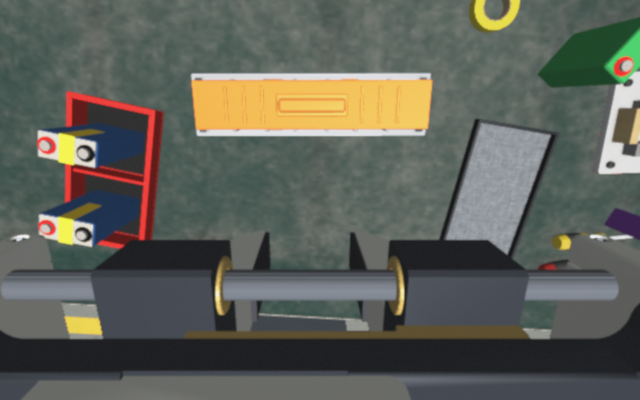

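The cover is centred and square: it measures 262 × 53.2 mm at the expected height, with yaw 1.636 against the frame's 1.637. Everything is standing, so I'll hand in.

```bash
python3 -c "
from plant import env
print(env.hand_in())"
```

```text
the job is handed in; nothing more can be done
None
```

I handed in the job at about 60 s of the 128 s allowed: both taped cells stand in the reject bays, the two new cells are seated with red toward the red block, the good cell was left in its pocket, and the cover rests square on the three cell tops.

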